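# Push block held over its tray compartment

### The job

Get the planer kit ready in the two-compartment wooden tray: first lay the spanner flat in the narrow compartment and let go of it. Then pick up the wooden push block, carry it over the things beside the tray and hold it level and still above the wide compartment, lined up lengthwise and centred so that it would drop straight in, its underside about 2 cm above the tray's rim, without it ever touching the tray. I will slip a liner in beneath it, so finish while you are still holding it there, and leave everything else on the bench where it is.

Things in the scene. Friction and masses are not known exactly. Their poses are not given: they have to be found in the camera images.
- tray: two-compartment wooden tray screwed to the bench, 231 x 158 mm, rim 30 mm above the bench, outer and middle walls 8 mm thick, floor 6 mm thick. Origin: centre of its underside on the bench; x along the length of both compartments; the narrow compartment is on its +y side, the wide one on its -y side
- narrow (a point): centre of the narrow compartment, on its floor (6 mm above the bench). Compartment 215 mm long (x) by 42 mm wide (y), 24 mm deep; both its long walls have an 80 mm wide gap at mid-length, down to the floor, for the fingers
- wide (a point): centre of the wide compartment, at rim height (30 mm above the bench). Compartment 215 mm long (x) by 92 mm wide (y), 24 mm deep
- spanner: steel combination spanner lying flat, 195 mm long, 28 mm wide over its ends, shank 12 mm wide and 8 mm thick at mid-length (ends up to 10 mm thick). Origin: middle of its underside; y along its length, z up; it starts on one side of the tray and the push block on the other
- push_block: wooden push block with an upright handle: base 66 x 180 x 18 mm, on it a flat-sided handle 28 mm thick (x), 90 mm long (y from -40 to +50 mm), from 18 to 96 mm above the underside. Origin: centre of the underside; y along its length, z up; about 0.3 kg
- offcut: oak-coloured offcut, 45 x 160 x 45 mm high, lying beside the tray on the narrow compartment's side; loose, to be left alone. Origin: centre of its underside
- screw_box: open carton of screws, 69 x 100 x 42 mm high, beside the tray on the narrow compartment's side; loose, to be left alone. Origin: centre of its underside
- duct_tape: grey roll of duct tape lying flat, 103 mm across, 48 mm high, beside the tray on the wide compartment's side; loose, to be left alone. Origin: centre of its underside
- sanding_block: tan sanding block, 63 x 112 x 30 mm high, beside the tray on the wide compartment's side; loose, to be left alone. Origin: centre of its underside
- mug: white mug with grey dots, 82 mm across, 91 mm high, near the back of the bench, right of the middle; loose, to be left alone. Origin: under the middle of its outline with the handle
- glue_bottle: white and blue glue bottle with orange nozzle, 61 mm across, 200 mm high, near the back of the bench, left of the middle; loose, to be left alone. Origin: centre of its underside

How it is judged (in metres and radians):
On the way:
1. the spanner lies flat in the narrow compartment, released (x of spanner in the frame of narrow between -0.013 and 0.013 m and y of spanner in the frame of narrow between -0.011 and 0.011 m and z of spanner in the frame of narrow below 0.005 m and angle between the y axis of spanner and the x axis of tray, either way round below 0.12 rad and angle between spanner's own z axis and vertical below 0.08 rad and contact force between spanner and the fingers below 0.05 N and linear speed of spanner below 0.02 m/s), for 0.3 s.
At the end, for the whole second after the job is handed in: Spanner flat in narrow compartment, within 13 mm lengthwise, 11 mm across, 0.12 rad, released, at rest. Push block held still over the wide one: centred within 14 mm each way, aligned (either way round) and level within 0.12 rad, underside 6-42 mm over the rim, clear of the tray (all of step 1 and x of push_block in the frame of wide between -0.014 and 0.014 m and y of push_block in the frame of wide between -0.014 and 0.014 m and z of push_block in the frame of wide between 0.006 and 0.042 m and angle between the y axis of push_block and the x axis of tray, either way round below 0.12 rad and angle between push_block's own z axis and vertical below 0.12 rad and contact force between push_block and the fingers above 1 N and contact force between push_block and tray below 0.05 N and linear speed of push_block below 0.02 m/s and angular speed of push_block below 0.15 rad/s); the arm keeps its last pose, push and grip.
It fails at once if the push block touches the tray (contact force between push_block and tray above 0.5 N).
It fails at once if one of the other things on the bench is moved more than 2.5 cm (distance of any of offcut, screw_box, duct_tape, sanding_block, mug, glue_bottle from where it was at the start of the episode above 0.025 m).
It also fails if it takes over 70 s, if anything falls off the work surface, if the arm or the gripper's body presses on something with over 40 N, if the wrist force passes 120 N, or if a joint passes its speed limit or range.

### The arm

A 7-joint arm with a two-finger parallel gripper is mounted at the origin on a cart in front of the work surface, level with it; the furniture and walls round the work are solid. World frame = base frame: x ahead of the robot, y to its left, z up, the work surface at z = 0. Lengths are in mm, angles in rad, forces in N, time in s.
With the tool pointing down it reaches from about 400 to 850 mm from the base axis. Payload 10.4 kg.
Tool frame: the origin (TCP) lies at the very end of the fingers, on their centre line; the grasp point (between the pads) lies 19 mm behind it; z points along the fingers, y is the line along which they close (so a half turn about z gives the same grasp; the last joint's range is limited). The gripper opens to 87 mm and grips with 3 to 60 N. Pads are 19 mm wide; open, the fingers measure 117 mm over their backs; the gripper's body (75 mm by 190 mm) begins 51 mm behind the grasp point.
Start: joints at [1.259, 0.332, -0.065, 1.46, 0.022, 1.35, -0.088], TCP at [178.023, -599.133, 222.576] pointing down, gripper open.
Joint ranges: [-2.6, 2.6], [-0.5, 2.12], [-1.47, 1.34], [0.16, 2.42], [-1.27, 4.41], [0.06, 2.06], [-2.6, 2.6]. Speed limits (rad/s): [2.22, 2.22, 2.79, 2.79, 3.14, 3.14, 3.14].

### API

Orientations are given as a 3x3 rotation matrix whose columns are the frame's x, y, z axes.
In Python, from plant import sensors, cams, order gives the robot as it stands. The module is installed in compiled form; this text tells all that it offers.
- The arm moves only by the tool jog_arm, never from a script. Its argument "motion" is a list of rows, each an object with "delta_pos": the shift along the tool's x, y, z in mm, a list of three; "angular": the turn, a rotation vector about the tool's x, y, z in degrees, a list of three. A call has 1 to 10 rows; each row is the pose to reach, as a shift and turn from the pose commanded when the call began, along the tool's axes at that moment; what a row does not reach only later rows make up. A row lasts 1/12 s, in which the tool goes at most 41.7 mm and 7.16 degrees, less where a joint would pass 70% of its speed; a pose out of reach is approached as far as the arm can. A call with a gripper value outside its range is refused whole. "hand" is the closure, from -1 (fully open) to 1 (shut), set as the call begins (left out, the last holds). The fingers move at their own pace and stop on an object; "force" is the grip in N (left out, the last holds). Time passes only in rows, so rows that repeat a pose let the fingers close. It gives the time, the measured TCP pose, the force, the opening and the grip force at its end, in the units of the state.
- sensors.observe(): the state, without advancing time (a new reading comes with each control period).
- cams.camera(name): name is "scene" or "top" or "wrist"; returns (picture, depth): 480x640x3 uint8, red, green, blue; 480x640 float32, mm along the optical axis (not along the pixel's ray), 0 where there is no reading.
- cams.get_calibration(name): a dict with "camera_matrix" (3x3 intrinsics, pixels), "world_from_camera" (4x4, takes a point from camera to world coordinates); the wrist camera has in their place "mount" (4x4, takes a point from camera to tool coordinates, whose origin is the TCP and whose axes are the flange's). Camera axes: x right, y up, looking along -z (the intrinsics and any distortion apply to the point x, -y, -z); pixel columns grow to the right and rows downward; lengths in mm; the calibration is good to about 2 mm. The wrist camera is an equidistant fisheye: a pixel r from the principal point sees the ray r / f radians off the axis. A picture is of the moment at which its call begins: read the wrist's pose just before it. get_calibration takes no time and is no camera call.
- order.sign_off(): hands the job in; it is judged then, once.
The state is a dict: "time_s": time; "qpos": joint angles; "qd": joint speeds; "tau": joint torques, N m; "eef_pos": TCP position; "orientation": TCP orientation; "force": force on the tool from outside, world axes, zero at the start; "wrist_torque": the same for the moment, N m; "gripper_width": finger opening in mm; "gripper_force": force on a finger pad.
Only numpy, scipy, OpenCV 4.12 (cv2) and the standard library are available. Lean on these libraries where they do the work, as an engineer would, in place of code of your own. Each camera call takes 0.05 s, during which the arm holds its last target. There are 200 camera calls.

## Working session

There is one attempt and no reset: what is moved stays moved. The work goes in short steps, Python scripts to look and compute and a tool call to move; the robot and the scene stay as the last step left them, time stands still between calls to the robot, and variables do not carry over. Pictures are saved under pics/ and viewed, at most 10 in all, crops included, and the job is handed in when it is done.

Besides the shell and the picture viewer there is one more tool, called after "Emit:" by a JSON object that holds its "api" and its "payload", one argument or row to a line. jog_arm: Moves the arm, as the interface text tells. Its arguments: {"type":"object","properties":{"motion":{"type":"array","items":{"type":"object","properties":{"delta_pos":{"type":"array","items":{"type":"number"}},"angular":{"type":"array","items":{"type":"number"}}}}},"hand":{"type":"number"},"force":{"type":"number"}},"required":["motion"]}

```bash
mkdir -p pics
python3 - <<'E'
from plant import sensors,cams
import cv2,numpy as np
s=sensors.observe()
print({k:np.round(v,3).tolist() for k,v in s.items()})
for n in("top","scene"):
    im,d=cams.camera(n); np.savez("pics/%s0.npz"%n,im=im,d=d); cv2.imwrite("pics/%s0.png"%n,im[:,:,::-1])
    c=cams.get_calibration(n);print(n,{k:np.round(v,3).tolist() if not isinstance(v,str) else v for k,v in c.items()})
print({k:np.round(v,3).tolist() for k,v in cams.get_calibration("wrist").items()})
E
```

```text
{'time_s': 0.0, 'qpos': [1.259, 0.333, -0.065, 1.461, 0.022, 1.35, -0.089], 'qd': [0.0, -0.0, -0.001, -0.0, -0.001, -0.002, 0.001], 'tau': [-0.0, -62.325, 0.024, -38.989, -0.061, 0.04, 0.0], 'eef_pos': [177.88, -598.734, 221.745], 'orientation': [[0.959, 0.285, -0.0], [0.285, -0.959, 0.001], [-0.0, -0.001, -1.0]], 'force': [-0.376, -0.193, 0.759], 'wrist_torque': [0.06, 0.001, 0.019], 'gripper_force': 0.0, 'gripper_width': 87.2}
top {'camera_matrix': [[443.459, 0.0, 323.128], [0.0, 443.459, 237.757], [0.0, 0.0, 1.0]], 'world_from_camera': [[0.029, 0.996, -0.089, 450.524], [-1.0, 0.028, -0.01, -15.997], [-0.007, 0.09, 0.996, 1252.116], [0.0, 0.0, 0.0, 1.0]]}
scene {'camera_matrix': [[452.264, 0.0, 326.764], [0.0, 452.264, 233.777], [0.0, 0.0, 1.0]], 'world_from_camera': [[0.987, 0.147, -0.073, 489.548], [-0.163, 0.844, -0.511, -544.344], [-0.013, 0.516, 0.856, 988.117], [0.0, 0.0, 0.0, 1.0]]}
{'camera_matrix': [[371.648, 0.0, 320.302], [0.0, 371.648, 242.965], [0.0, 0.0, 1.0]], 'mount': [[0.001, 0.955, 0.297, 82.605], [1.0, -0.001, 0.0, -0.456], [0.001, 0.297, -0.955, -161.645], [0.0, 0.0, 0.0, 1.0]]}
```

View pics/top0.png

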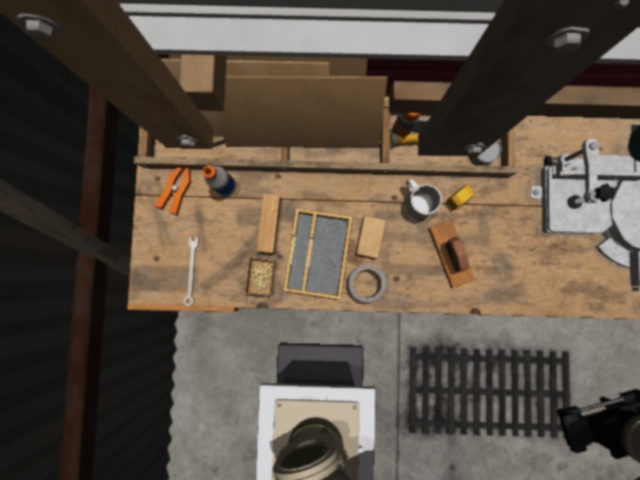

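View pics/scene0.png

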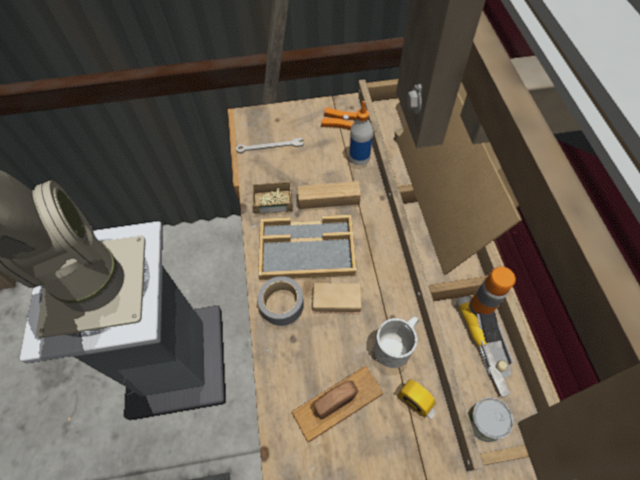

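Top view: spanner at (191,270), tray at (317,254) with the narrow compartment on its left, push block at (455,255), offcut and screw carton left of the tray at (268,224) and (260,277), tape (367,284) and sanding block (370,238) right of it. The scene view agrees.

```bash
cat > h.py <<'E'
import numpy as np,cv2
from plant import cams,sensors
def ray(name,uv,z):
    "pixels -> world points on plane z"
    c=cams.get_calibration(name);K=c["camera_matrix"];T=np.array(c["world_from_camera"])
    uv=np.atleast_2d(uv).astype(float)
    r=np.c_[(uv[:,0]-K[0][2])/K[0][0],-(uv[:,1]-K[1][2])/K[1][1],-np.ones(len(uv))]@T[:3,:3].T
    return T[:3,3]+r*((z-T[2,3])/r[:,2])[:,None]
def cloud(name,d):
    c=cams.get_calibration(name);K=np.array(c["camera_matrix"]);T=np.array(c["world_from_camera"])
    v,u=np.indices(d.shape)
    p=np.stack([(u-K[0,2])/K[0,0]*d,-(v-K[1,2])/K[1,1]*d,-d],-1)
    return p@T[:3,:3].T+T[:3,3]
def rect(p):
    (c,s,a)=cv2.minAreaRect(p[:,:2].astype(np.float32)); return np.round(c,1),np.round(s,1),round(a,1)
E
python3 - <<'E'
from h import *
for n in("top","scene"):
    f=np.load(f"pics/{n}0.npz");im,d=f["im"],f["d"];P=cloud(n,d);hsv=cv2.cvtColor(im,cv2.COLOR_RGB2HSV)
    x,y,z=P[...,0],P[...,1],P[...,2]
    print(n,"bench z",np.median(z[(x>450)&(x<600)&(y>-200)&(y<300)]),(d==0).mean())
    def roi(x0,x1,y0,y1):return (d>0)&(x>x0)&(x<x1)&(y>y0)&(y<y1)
    def comps(m,nm,zz,mn=30):
        k,l,st,_=cv2.connectedComponentsWithStats(m.astype(np.uint8))
        for i in range(1,k):
            if st[i,4]>mn:
                vu=np.argwhere(l==i);print(nm,i,st[i].tolist(),rect(ray(n,vu[:,::-1],zz)),"z",np.round(np.percentile(z[l==i],[5,50,95]),1))
    b=roi(300,900,-600,600)
    comps(b&(z>14)&(z<130)&(x<640),"obj",30)
    comps(b&(z>70)&(x<600)&(y<-250),"handle",96,20)
    comps(b&(x<640)&(hsv[...,1]<60)&(hsv[...,2]>60),"grey",6)
    comps(b&(x<640)&(y>200)&(hsv[...,1]<60)&(hsv[...,2]>110),"span",9)
E
```

```text
top bench z 4.738534553259569 0.0040852864583333336
obj 1 [82, 198, 45, 133, 2658] (array([471.7, 593.4]), array([109.1, 365.1]), 89.8) z [ 47.6  98.2 117.9]
obj 3 [170, 206, 9, 8, 56] (array([627.6, 414.3]), array([19.7, 22.4]), 1.6) z [15.1 19.3 24.2]
obj 4 [257, 207, 23, 46, 799] (array([580.4, 149.5]), array([ 49.1, 127.3]), 85.6) z [30.7 44.3 48.3]
obj 5 [284, 209, 69, 90, 911] (array([518.1,   9.2]), array([157.6, 230.5]), 83.1) z [21.3 29.1 33. ]
obj 6 [411, 209, 27, 9, 115] (array([ 636.9, -282.1]), array([22.4, 72.3]), 1.6) z [17.4 66.4 91.7]
obj 7 [357, 216, 29, 42, 891] (array([ 567.4, -136.6]), array([ 62.4, 110.3]), 79.4) z [25.9 30.2 34.4]
obj 8 [430, 219, 45, 68, 1469] (array([ 529.4, -362.3]), array([177.8,  70.6]), 21.4) z [14.8 19.2 95. ]
obj 11 [245, 257, 30, 39, 205] (array([449.8, 166.3]), array([ 72.7, 100.6]), 85.6) z [16.1 35.8 44.6]
obj 15 [252, 264, 16, 25, 122] (array([449.4, 163.7]), array([62.5, 42.5]), 12.8) z [14.3 19.4 25.5]
obj 16 [349, 264, 38, 39, 544] (array([ 439.5, -128.5]), array([101.5, 102.5]), 19.9) z [32.1 46.1 50.2]
handle 1 [449, 237, 21, 
[... 4193 characters left out ...]
2, 20, 210] (array([ 593.4, -272.4]), array([44.4, 42.4]), 3.8) z [-1.   1.7  4.4]
grey 89 [305, 371, 12, 29, 150] (array([ 478.5, -319.2]), array([57.5, 23.1]), 82.0) z [-1.5  1.4  4.6]
grey 132 [281, 464, 14, 16, 139] (array([ 413.1, -475.8]), array([21.3, 29.5]), 40.4) z [-0.6  1.6  4.1]
grey 134 [323, 471, 8, 9, 36] (array([ 484.5, -491. ]), array([13.6, 13.4]), 80.6) z [-1.4  1.3  4. ]
grey 135 [332, 470, 15, 10, 84] (array([ 508.3, -494.1]), array([15.3, 27. ]), 80.6) z [-0.9  1.9  4.4]
span 1 [248, 109, 21, 20, 216] (array([435.9, 475. ]), array([76.4, 59.9]), 85.8) z [-2.1  1.8  5. ]
span 7 [236, 129, 68, 24, 499] (array([459.5, 385.9]), array([192.5,  86.7]), 0.2) z [-0.7  7.9 13. ]
```

```bash
cat >> h.py <<'E'
def plan(pts,yaw):
    "world waypoints (x,y,z) and tool-x yaw deg -> delta_pos & z-turn from the present pose"
    s=sensors.observe();R=np.array(s["orientation"]);p=np.array(s["eef_pos"])
    print("pose",p.round(1),"yaw",np.degrees(np.arctan2(R[1,0],R[0,0])).round(2),"tilt",R[:2,2].round(4),"t",s["time_s"],"w",s["gripper_width"],"F",np.round(s["force"],1),"q",np.round(s["qpos"],2))
    for w,a in zip(pts,yaw):
        a=np.radians(a);t=np.array([[np.cos(a),np.sin(a),0],[np.sin(a),-np.cos(a),0],[0,0,-1.]])
        print(w,"->",(R.T@(np.array(w)-p)).round(1).tolist(),np.degrees(cv2.Rodrigues(R.T@t)[0].ravel()).round(2).tolist())
E
python3 - <<'E'
from h import *
for n in("top","scene"):
    f=np.load(f"pics/{n}0.npz");im=f["im"];hsv=cv2.cvtColor(im,cv2.COLOR_RGB2HSV)
    m=(hsv[...,1]<60)&(hsv[...,2]>110);b=np.zeros_like(m)
    if n=="top":b[232:310,180:205]=1
    else:b[135:156,232:306]=1
    q=ray(n,np.argwhere(m&b)[:,::-1],6);c=q[:,:2].mean(0);v=np.linalg.svd(q[:,:2]-c,full_matrices=0)[2][0];v*=np.sign(v[0]);t=(q[:,:2]-c)@v
    print(n,c.round(1),np.degrees(np.arctan2(v[1],v[0])).round(2),"ends",t.min().round(1),t.max().round(1),"mid",(c+v*(t.min()+t.max())/2).round(1))
plan([(470,-250,240),(500,60,240),(460,364,150)],[10,0,-1])
E
```

```text
top [464.4 365.3] -1.02 ends -98.4 90.3 mid [460.3 365.4]
scene [460.3 369.2] -2.71 ends -97.1 96.1 mid [459.8 369.2]
pose [ 177.9 -598.8  221.8] yaw 16.54 tilt [-0.0004  0.0012] t 0.1 w 86.84301527017753 F [-0.1 -0.6  0.6] q [ 1.26  0.33 -0.06  1.46  0.02  1.35 -0.09]
(470, -250, 240) -> [379.3, -251.2, -17.9] [-0.07, 0.01, 6.54]
(500, 60, 240) -> [496.4, -539.8, -17.5] [-0.07, 0.01, 16.54]
(460, 364, 150) -> [544.6, -842.5, 72.9] [-0.07, 0.01, 17.54]
```

Emit:
{"api": "jog_arm", "payload": {
  "motion": [
    {"delta_pos":[379,-251,-18],"angular":[0,0,6.5]},
    {"delta_pos":[379,-251,-18],"angular":[0,0,6.5]},
    {"delta_pos":[379,-251,-18],"angular":[0,0,6.5]},
    {"delta_pos":[379,-251,-18],"angular":[0,0,6.5]},
    {"delta_pos":[379,-251,-18],"angular":[0,0,6.5]},
    {"delta_pos":[379,-251,-18],"angular":[0,0,6.5]},
    {"delta_pos":[379,-251,-18],"angular":[0,0,6.5]},
    {"delta_pos":[379,-251,-18],"angular":[0,0,6.5]},
    {"delta_pos":[379,-251,-18],"angular":[0,0,6.5]},
    {"delta_pos":[379,-251,-18],"angular":[0,0,6.5]}
  ],
  "hand": -1
}}

```text
time_s: 0.93
eef_pos: [446.0, -278.1, 239.0]
orientation: [[0.985, 0.174, -0.0], [0.174, -0.985, -0.0], [-0.0, 0.0, -1.0]]
force: [1.6, -0.5, 0.1]
gripper_width: 87.2
gripper_force: 0.0
```

```bash
python3 -c "
from h import *
plan([(470,-250,240),(500,60,240),(460,364,150)],[10,0,-1])"
```

```text
pose [ 446.  -278.1  239. ] yaw 10.03 tilt [-0.0002 -0.0002] t 0.9333 w 87.16760498783596 F [ 1.6 -0.5  0.1] q [ 0.8   0.13 -0.35  1.68  0.04  1.34 -0.96]
(470, -250, 240) -> [28.5, -23.5, -1.0] [0.01, 0.01, 0.03]
(500, 60, 240) -> [112.1, -323.5, -1.0] [0.01, 0.01, 10.03]
(460, 364, 150) -> [125.7, -629.8, 88.9] [0.01, 0.01, 11.03]
```

Emit:
{"api": "jog_arm", "payload": {
  "motion": [
    {"delta_pos":[112,-323,0],"angular":[0,0,10]},
    {"delta_pos":[112,-323,0],"angular":[0,0,10]},
    {"delta_pos":[112,-323,0],"angular":[0,0,10]},
    {"delta_pos":[112,-323,0],"angular":[0,0,10]},
    {"delta_pos":[112,-323,0],"angular":[0,0,10]},
    {"delta_pos":[112,-323,0],"angular":[0,0,10]},
    {"delta_pos":[112,-323,0],"angular":[0,0,10]},
    {"delta_pos":[112,-323,0],"angular":[0,0,10]},
    {"delta_pos":[125,-500,20],"angular":[0,0,11]},
    {"delta_pos":[125,-500,20],"angular":[0,0,11]}
  ]
}}

```text
time_s: 1.77
eef_pos: [490.0, 131.2, 230.1]
orientation: [[1.0, -0.018, 0.0], [-0.018, -1.0, 0.0], [0.0, -0.0, -1.0]]
force: [1.2, -0.3, -1.4]
gripper_width: 86.8
gripper_force: 0.0
```

```bash
python3 -c "
from h import *
plan([(460,364,150)],[-1])"
```

```text
pose [490.  131.2 230.1] yaw -1.03 tilt [0.0003 0.0001] t 1.7667 w 86.79924566575296 F [ 1.2 -0.3 -1.4] q [ 0.32  0.12 -0.72  1.72  0.08  1.32 -2.  ]
(460, 364, 150) -> [-34.2, -232.2, 80.1] [-0.01, -0.02, -0.03]
```

Emit:
{"api": "jog_arm", "payload": {
  "motion": [
    {"delta_pos":[-34,-232,80],"angular":[0,0,0]},
    {"delta_pos":[-34,-232,80],"angular":[0,0,0]},
    {"delta_pos":[-34,-232,80],"angular":[0,0,0]},
    {"delta_pos":[-34,-232,80],"angular":[0,0,0]},
    {"delta_pos":[-34,-232,80],"angular":[0,0,0]},
    {"delta_pos":[-34,-232,80],"angular":[0,0,0]},
    {"delta_pos":[-34,-232,80],"angular":[0,0,0]},
    {"delta_pos":[-34,-232,80],"angular":[0,0,0]},
    {"delta_pos":[-34,-232,80],"angular":[0,0,0]}
  ],
  "hand": -0.3
}}

```text
time_s: 2.52
eef_pos: [460.1, 361.4, 149.8]
orientation: [[1.0, -0.016, -0.001], [-0.016, -1.0, -0.001], [-0.001, 0.001, -1.0]]
force: [1.4, -0.5, 0.1]
gripper_width: 56.6
gripper_force: 0.0
```

```bash
cat >> h.py <<'E'
def wray(uv,z,s):
    "wrist fisheye pixels -> world points on plane z, s = state before the picture"
    c=cams.get_calibration("wrist");K=np.array(c["camera_matrix"]);M=np.array(c["mount"])
    uv=np.atleast_2d(uv).astype(float);a=(uv[:,0]-K[0,2])/K[0,0];b=(uv[:,1]-K[1,2])/K[1,1];th=np.hypot(a,b)+1e-9
    r=np.c_[np.sin(th)*a/th,-np.sin(th)*b/th,-np.cos(th)]
    T=np.eye(4);T[:3,:3]=s["orientation"];T[:3,3]=s["eef_pos"];T=T@M
    r=r@T[:3,:3].T
    return T[:3,3]+r*((z-T[2,3])/r[:,2])[:,None]
E
python3 -c "
from h import *
plan([(460,365,150)],[-1])
s=sensors.observe();im,d=cams.camera('wrist');cv2.imwrite('pics/w1.png',im[:,:,::-1]);import pickle;pickle.dump((s,im,d),open('pics/w1.pkl','wb'))"
```

```text
pose [460.1 361.4 149.8] yaw -0.94 tilt [-0.0006 -0.0008] t 2.5167 w 56.608918217827934 F [ 1.4 -0.5  0.1] q [-0.1   0.41 -0.8   1.63  0.31  1.24 -2.55]
(460, 365, 150) -> [-0.2, -3.6, -0.2] [0.05, 0.04, 0.06]
```

View pics/w1.png

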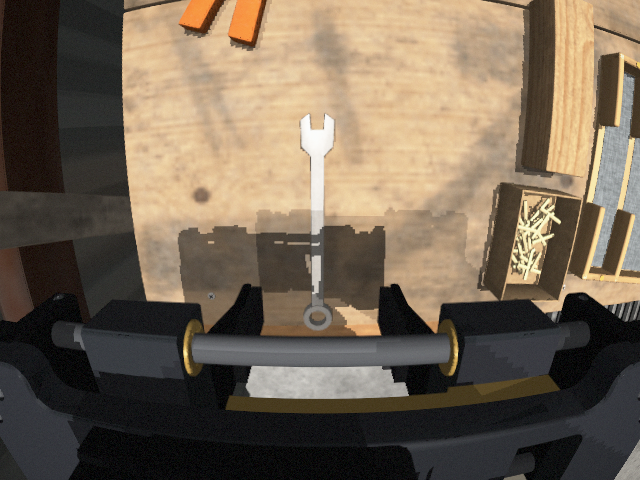

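Wrist view: the spanner is vertical in the image, open jaw tips at about (318,115), ring end at (317,330); the carton, offcut and tray are to the right. Joint 7 is near its limit, so I'll use the half-turned grasp.

```bash
python3 -c "
from h import *
import pickle
s,im,d=pickle.load(open('pics/w1.pkl','rb'))
g=im.astype(int);b=np.zeros((480,640),bool);b[105:332,295:340]=1
m=b&(g.min(2)>95)&(g.max(2)-g.min(2)<25)
k,l,st,_=cv2.connectedComponentsWithStats(m.astype(np.uint8));i=1+np.argmax(st[1:,4]);print(st[i])
for z in(8,):
  vu=np.argwhere(l==i);q=wray(vu[:,::-1],z,s);print('ends',q[np.argmax(q[:,0])].round(1),q[np.argmin(q[:,0])].round(1))
  for a in range(370,560,15):
    t=q[abs(q[:,0]-a)<4]
    if len(t):print(a,t[:,1].min().round(1),t[:,1].max().round(1),end=' | ')
"
```

```text
[ 300  114   34  121 2020]
ends [556.4 370.4   8. ] [456.1 364.9   8. ]
460 359.7 370.8 | 475 359.5 369.7 | 490 359.3 369.3 | 505 359.1 369.0 | 520 357.3 370.2 | 535 350.6 376.5 | 550 350.4 377.0 |
```

Emit:
{"api": "jog_arm", "payload": {
  "motion": [
    {"delta_pos":[0,0,0],"angular":[0,0,-7]},
    {"delta_pos":[0,0,0],"angular":[0,0,-14]},
    {"delta_pos":[0,0,0],"angular":[0,0,-21]},
    {"delta_pos":[0,0,0],"angular":[0,0,-28]},
    {"delta_pos":[0,0,0],"angular":[0,0,-35]},
    {"delta_pos":[0,0,0],"angular":[0,0,-42]},
    {"delta_pos":[0,0,0],"angular":[0,0,-49]},
    {"delta_pos":[0,0,0],"angular":[0,0,-56]},
    {"delta_pos":[0,0,0],"angular":[0,0,-63]},
    {"delta_pos":[0,0,0],"angular":[0,0,-70]}
  ]
}}

```text
time_s: 3.4
eef_pos: [461.5, 359.9, 150.7]
orientation: [[0.355, 0.935, 0.002], [0.935, -0.355, -0.001], [-0.0, 0.002, -1.0]]
force: [0.4, 0.3, 0.2]
gripper_width: 56.6
gripper_force: 0.0
```

Emit:
{"api": "jog_arm", "payload": {
  "motion": [
    {"delta_pos":[0,0,0],"angular":[0,0,-7]},
    {"delta_pos":[0,0,0],"angular":[0,0,-14]},
    {"delta_pos":[0,0,0],"angular":[0,0,-21]},
    {"delta_pos":[0,0,0],"angular":[0,0,-28]},
    {"delta_pos":[0,0,0],"angular":[0,0,-35]},
    {"delta_pos":[0,0,0],"angular":[0,0,-42]},
    {"delta_pos":[0,0,0],"angular":[0,0,-49]},
    {"delta_pos":[0,0,0],"angular":[0,0,-56]},
    {"delta_pos":[0,0,0],"angular":[0,0,-63]},
    {"delta_pos":[0,0,0],"angular":[0,0,-70]}
  ]
}}

```text
time_s: 4.23
eef_pos: [461.6, 359.9, 150.6]
orientation: [[-0.757, 0.653, 0.002], [0.653, 0.757, -0.001], [-0.002, 0.0, -1.0]]
force: [-0.1, -1.5, 0.1]
gripper_width: 56.7
gripper_force: 0.0
```

Emit:
{"api": "jog_arm", "payload": {
  "motion": [
    {"delta_pos":[0,0,0],"angular":[0,0,-7]},
    {"delta_pos":[0,0,0],"angular":[0,0,-14]},
    {"delta_pos":[0,0,0],"angular":[0,0,-21]},
    {"delta_pos":[0,0,0],"angular":[0,0,-28]},
    {"delta_pos":[0,0,0],"angular":[0,0,-35]},
    {"delta_pos":[0,0,0],"angular":[0,0,-40]},
    {"delta_pos":[0,0,0],"angular":[0,0,-40]}
  ]
}}

```text
time_s: 4.82
eef_pos: [461.4, 360.0, 150.2]
orientation: [[-1.0, 0.016, 0.001], [0.016, 1.0, -0.001], [-0.001, -0.001, -1.0]]
force: [0.3, -0.6, 0.3]
gripper_width: 56.4
gripper_force: 0.0
```

Emit:
{"api": "jog_arm", "payload": {
  "motion": [
    {"delta_pos":[2,5,35],"angular":[0,0,0.6]},
    {"delta_pos":[2,5,70],"angular":[0,0,0.6]},
    {"delta_pos":[2,5,100],"angular":[0,0,0.6]},
    {"delta_pos":[2,5,120],"angular":[0,0,0.6]},
    {"delta_pos":[2,5,120],"angular":[0,0,0.6]},
    {"delta_pos":[2,5,120],"angular":[0,0,0.6]}
  ]
}}

```text
time_s: 5.32
eef_pos: [458.6, 365.8, 30.3]
orientation: [[-1.0, 0.031, -0.0], [0.031, 1.0, -0.001], [0.0, -0.001, -1.0]]
force: [-0.3, 0.1, 0.9]
gripper_width: 56.4
gripper_force: 0.0
```

```bash
python3 -c "
from h import *
plan([(459.5,365.3,2)],[178.5])"
```

```text
pose [458.6 365.8  30.3] yaw 178.25 tilt [-0.0004 -0.0012] t 5.3167 w 56.421981199257125 F [-0.3  0.1  0.9] q [ 0.15  0.83 -1.25  1.71  0.84  1.24  0.23]
(459.5, 365.3, 2) -> [-0.9, -0.4, 28.3] [-0.07, -0.02, -0.25]
```

Emit:
{"api": "jog_arm", "payload": {
  "motion": [
    {"delta_pos":[-1,0,15],"angular":[0,0,0]},
    {"delta_pos":[-1,0,24],"angular":[0,0,0]},
    {"delta_pos":[-1,0,28],"angular":[0,0,0]},
    {"delta_pos":[-1,0,28],"angular":[0,0,0]},
    {"delta_pos":[-1,0,28],"angular":[0,0,0]}
  ]
}}

```text
time_s: 5.73
eef_pos: [459.3, 366.9, 2.6]
orientation: [[-1.0, 0.027, 0.0], [0.027, 1.0, 0.0], [-0.0, 0.0, -1.0]]
force: [-0.1, -0.8, -0.1]
gripper_width: 56.6
gripper_force: 0.0
```

Emit:
{"api": "jog_arm", "payload": {
  "motion": [
    {"delta_pos":[0,0,0]},
    {"delta_pos":[0,0,0]},
    {"delta_pos":[0,0,0]},
    {"delta_pos":[0,0,0]},
    {"delta_pos":[0,0,0]},
    {"delta_pos":[0,0,0]},
    {"delta_pos":[0,0,0]},
    {"delta_pos":[0,0,0]},
    {"delta_pos":[0,0,0]},
    {"delta_pos":[0,0,0]}
  ],
  "hand": 1,
  "force": 30
}}

```text
invalid input
```

Emit:
{"api": "jog_arm", "payload": {
  "motion": [
    {"delta_pos":[0,0,0],"angular":[0,0,0]},
    {"delta_pos":[0,0,0],"angular":[0,0,0]},
    {"delta_pos":[0,0,0],"angular":[0,0,0]},
    {"delta_pos":[0,0,0],"angular":[0,0,0]},
    {"delta_pos":[0,0,0],"angular":[0,0,0]},
    {"delta_pos":[0,0,0],"angular":[0,0,0]},
    {"delta_pos":[0,0,0],"angular":[0,0,0]},
    {"delta_pos":[0,0,0],"angular":[0,0,0]}
  ],
  "hand": 1,
  "force": 30
}}

```text
time_s: 6.4
eef_pos: [459.3, 366.6, 2.2]
orientation: [[-1.0, 0.027, 0.0], [0.027, 1.0, -0.001], [-0.0, -0.001, -1.0]]
force: [-0.6, -0.8, 0.5]
gripper_width: 11.4
gripper_force: 6.1
```

Emit:
{"api": "jog_arm", "payload": {
  "motion": [
    {"delta_pos":[0,0,0],"angular":[0,0,0]},
    {"delta_pos":[0,0,0],"angular":[0,0,0]},
    {"delta_pos":[0,0,-15],"angular":[0,0,0]},
    {"delta_pos":[0,0,-40],"angular":[0,0,0]},
    {"delta_pos":[0,0,-75],"angular":[0,0,0]},
    {"delta_pos":[0,0,-100],"angular":[0,0,0]},
    {"delta_pos":[0,0,-110],"angular":[0,0,0]},
    {"delta_pos":[0,0,-110],"angular":[0,0,0]},
    {"delta_pos":[0,0,-110],"angular":[0,0,0]},
    {"delta_pos":[0,0,-110],"angular":[0,0,0]}
  ]
}}

```text
time_s: 7.23
eef_pos: [458.9, 366.1, 110.9]
orientation: [[-1.0, 0.027, -0.001], [0.027, 1.0, -0.002], [0.001, -0.002, -1.0]]
force: [0.4, -0.0, -1.2]
gripper_width: 10.8
gripper_force: 30.0
```

```bash
python3 -c "
from h import *
plan([(524,59,113),(524,59,30)],[173.1,173.1])
s=sensors.observe();im,d=cams.camera('wrist');cv2.imwrite('pics/w2.png',im[:,:,::-1]);import pickle;pickle.dump((s,im,d),open('pics/w2.pkl','wb'))"
```

```text
pose [458.9 366.1 110.9] yaw 178.44 tilt [-0.0011 -0.0015] t 7.2333 w 10.848564267879768 F [ 0.4 -0.  -1.2] q [ 0.19  0.75 -1.33  1.65  0.75  1.35  0.29]
(524, 59, 113) -> [-73.4, -305.2, -1.8] [-0.09, -0.05, 5.34]
(524, 59, 30) -> [-73.5, -305.0, 81.2] [-0.09, -0.05, 5.34]
```

View pics/w2.png

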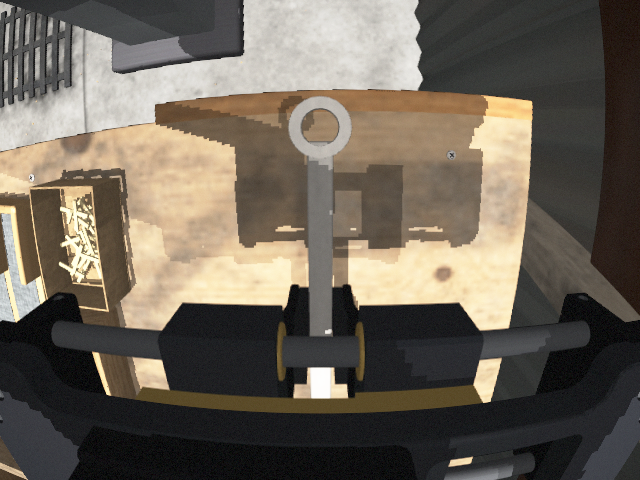

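The spanner is held: ring end at (320,97–158), shank straight through the fingers. Checking level and where its end is.

```bash
python3 -c "
from h import *
import pickle
s,im,d=pickle.load(open('pics/w2.pkl','rb'))
for z in (109,114,119):print(z,wray([[320,97],[320,158],[311,230],[332,230]],z,s).round(1).tolist())
c=cams.get_calibration('wrist');K=np.array(c['camera_matrix']);M=np.array(c['mount'])
for uv in((320,105),(298,127),(342,127),(320,150),(320,180),(320,220),(320,260)):
  dd=d[uv[1],uv[0]];a=(uv[0]-K[0,2])/K[0,0];b=(uv[1]-K[1,2])/K[1,1];th=np.hypot(a,b)
  r=np.array([np.sin(th)*a/th,-np.sin(th)*b/th,-np.cos(th)]);p=r*dd/-r[2];print(uv,dd,(M[:3,:3]@p+M[:3,3]).round(1))
"
```

```text
109 [[362.6, 369.3, 109.0], [389.5, 368.6, 109.0], [422.1, 363.6, 109.0], [422.3, 373.2, 109.0]]
114 [[363.0, 369.3, 114.0], [389.1, 368.6, 114.0], [420.7, 363.8, 114.0], [421.0, 373.0, 114.0]]
119 [[363.5, 369.3, 119.0], [388.8, 368.6, 119.0], [419.4, 363.9, 119.0], [419.6, 372.9, 119.0]]
(320, 105) 144.40953 [92.2  0.6 -7.1]
(298, 127) 147.33647 [83.1 -8.4 -6.8]
(342, 127) 146.78433 [83.1  9.6 -7.4]
(320, 150) 150.23737 [73.5  0.6 -6.8]
(320, 180) 153.07729 [61.   0.6 -7.7]
(320, 220) 160.26898 [43.3  0.6 -5.7]
(320, 260) 166.25653 [24.8  0.6 -5.1]
```

Emit:
{"api": "jog_arm", "payload": {
  "motion": [
    {"delta_pos":[-72,-305,-2],"angular":[0,0,5.3]},
    {"delta_pos":[-72,-305,-2],"angular":[0,0,5.3]},
    {"delta_pos":[-72,-305,-2],"angular":[0,0,5.3]},
    {"delta_pos":[-72,-305,-2],"angular":[0,0,5.3]},
    {"delta_pos":[-72,-305,-2],"angular":[0,0,5.3]},
    {"delta_pos":[-72,-305,-2],"angular":[0,0,5.3]},
    {"delta_pos":[-72,-305,-2],"angular":[0,0,5.3]},
    {"delta_pos":[-72,-305,-2],"angular":[0,0,5.3]},
    {"delta_pos":[-72,-305,-2],"angular":[0,0,5.3]},
    {"delta_pos":[-72,-305,-2],"angular":[0,0,5.3]}
  ]
}}

```text
time_s: 8.12
eef_pos: [522.6, 58.4, 113.1]
orientation: [[-0.992, 0.123, -0.002], [0.123, 0.992, 0.0], [0.002, 0.0, -1.0]]
force: [-0.0, 1.5, -2.1]
gripper_width: 11.0
gripper_force: 30.0
```

```bash
python3 -c "
from h import *
plan([(522.5,59.4,45),(522.5,59.4,9)],[173.1,173.1])
s=sensors.observe();im,d=cams.camera('wrist');cv2.imwrite('pics/w3.png',im[:,:,::-1]);import pickle;pickle.dump((s,im,d),open('pics/w3.pkl','wb'))"
```

```text
pose [522.6  58.4 113.1] yaw 172.96 tilt [-0.0018  0.0003] t 8.1167 w 11.033165417972352 F [-0.   1.5 -2.1] q [ 0.9   0.65 -1.41  1.81  0.67  1.29  0.75]
(522.5, 59.4, 45) -> [0.1, 1.0, 68.1] [0.01, -0.11, -0.14]
(522.5, 59.4, 9) -> [0.1, 1.0, 104.1] [0.01, -0.11, -0.14]
```

View pics/w3.png

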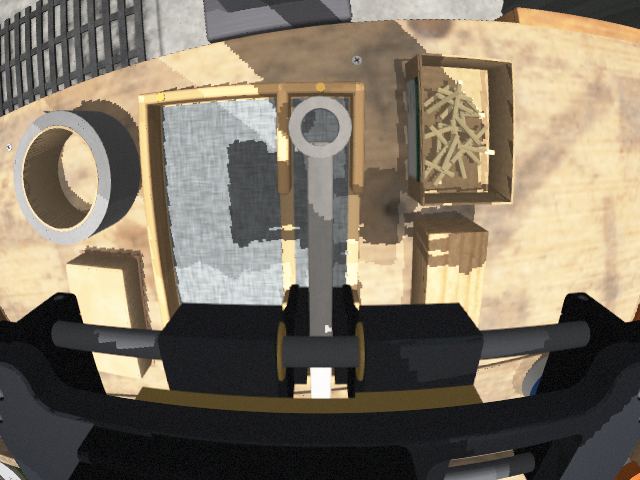

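Tray's near end: rim corners about (140,95) and (364,84), middle wall at columns 278–289, outer narrow wall 351–363. Spanner is centred over the narrow compartment. I'll cast these onto z=30 as a check.

```bash
python3 -c "
from h import *
import pickle
s,im,d=pickle.load(open('pics/w3.pkl','rb'))
uv=[[140,95],[364,83],[278,150],[289,150],[351,150],[363,150],[142,150],[160,150]]
q=wray(uv,30,s)[:,:2];a=np.radians(-6.9);R=np.array([[np.cos(a),np.sin(a)],[-np.sin(a),np.cos(a)]])
for u,p in zip(uv,q):print(u,p.round(1),'tray',(R@(p-[518.1,9.2])).round(1))
"
```

```text
[140, 95] [394.6 -51.7] tray [-115.3  -75.3]
[364, 83] [413.1 101.2] tray [-115.3   78.8]
[278, 150] [450.5  40.2] tray [-70.8  22.7]
[289, 150] [451.5  47.4] tray [-70.7  29.9]
[351, 150] [456.5  87.7] tray [-70.6  70.5]
[363, 150] [457.3  95.5] tray [-70.7  78.4]
[142, 150] [433.8 -56.5] tray [-75.8 -75.3]
[160, 150] [436.6 -42.3] tray [-74.8 -60.9]
```

Emit:
{"api": "jog_arm", "payload": {
  "motion": [
    {"delta_pos":[0,0,35],"angular":[0,0,0]},
    {"delta_pos":[0,0,65],"angular":[0,0,0]},
    {"delta_pos":[0,0,80],"angular":[0,0,0]},
    {"delta_pos":[0,0,92],"angular":[0,0,0]},
    {"delta_pos":[0,0,100],"angular":[0,0,0]},
    {"delta_pos":[0,0,103],"angular":[0,0,0]},
    {"delta_pos":[0,0,104],"angular":[0,0,0]},
    {"delta_pos":[0,0,104],"angular":[0,0,0]},
    {"delta_pos":[0,0,104],"angular":[0,0,0]}
  ]
}}

```text
time_s: 8.92
eef_pos: [523.6, 60.1, 11.1]
orientation: [[-0.993, 0.12, 0.001], [0.12, 0.993, 0.0], [-0.001, 0.0, -1.0]]
force: [0.3, -0.4, -1.8]
gripper_width: 10.6
gripper_force: 30.0
```

Emit:
{"api": "jog_arm", "payload": {
  "motion": [
    {"delta_pos":[0,0,1],"angular":[0,0,0]},
    {"delta_pos":[0,0,2],"angular":[0,0,0]},
    {"delta_pos":[0,0,2],"angular":[0,0,0]},
    {"delta_pos":[0,0,2],"angular":[0,0,0]}
  ]
}}

```text
time_s: 9.25
eef_pos: [523.0, 59.9, 8.3]
orientation: [[-0.993, 0.12, 0.0], [0.12, 0.993, -0.0], [-0.0, -0.0, -1.0]]
force: [-0.1, 0.5, -1.5]
gripper_width: 10.8
gripper_force: 30.0
```

Emit:
{"api": "jog_arm", "payload": {
  "motion": [
    {"delta_pos":[0,0,0],"angular":[0,0,0]},
    {"delta_pos":[0,0,0],"angular":[0,0,0]},
    {"delta_pos":[0,0,0],"angular":[0,0,0]},
    {"delta_pos":[0,0,0],"angular":[0,0,0]},
    {"delta_pos":[0,0,0],"angular":[0,0,0]},
    {"delta_pos":[0,0,0],"angular":[0,0,0]}
  ],
  "hand": 0.3
}}

```text
time_s: 9.75
eef_pos: [523.0, 60.0, 8.3]
orientation: [[-0.993, 0.119, 0.0], [0.119, 0.993, -0.0], [-0.0, -0.0, -1.0]]
force: [-0.2, -0.3, 0.6]
gripper_width: 29.8
gripper_force: 0.0
```

Emit:
{"api": "jog_arm", "payload": {
  "motion": [
    {"delta_pos":[0,0,-10],"angular":[0,0,0]},
    {"delta_pos":[0,0,-35],"angular":[0,0,0]},
    {"delta_pos":[0,0,-70],"angular":[0,0,0]},
    {"delta_pos":[0,0,-110],"angular":[0,0,0]},
    {"delta_pos":[0,0,-150],"angular":[0,0,0]},
    {"delta_pos":[0,0,-190],"angular":[0,0,0]},
    {"delta_pos":[0,0,-200],"angular":[0,0,0]},
    {"delta_pos":[0,0,-200],"angular":[0,0,0]},
    {"delta_pos":[0,0,-200],"angular":[0,0,0]},
    {"delta_pos":[0,0,-200],"angular":[0,0,0]}
  ]
}}

```text
time_s: 10.58
eef_pos: [522.4, 59.7, 207.3]
orientation: [[-0.993, 0.119, -0.001], [0.119, 0.993, -0.001], [0.001, -0.001, -1.0]]
force: [0.3, 1.1, 0.1]
gripper_width: 30.6
gripper_force: 0.0
```

```bash
python3 -c "
from h import *
plan([(524,-361,200)],[22])
s=sensors.observe();im,d=cams.camera('wrist');cv2.imwrite('pics/w4.png',im[:,:,::-1]);import pickle;pickle.dump((s,im,d),open('pics/w4.pkl','wb'))"
```

```text
pose [522.4  59.7 207.3] yaw 173.15 tilt [-0.0013 -0.0006] t 10.5833 w 30.642556134866144 F [0.3 1.1 0.1] q [ 0.94  0.49 -1.43  1.69  0.49  1.4   0.88]
(524, -361, 200) -> [-51.8, -417.5, 7.6] [-0.1, 0.03, 151.15]
```

View pics/w4.png

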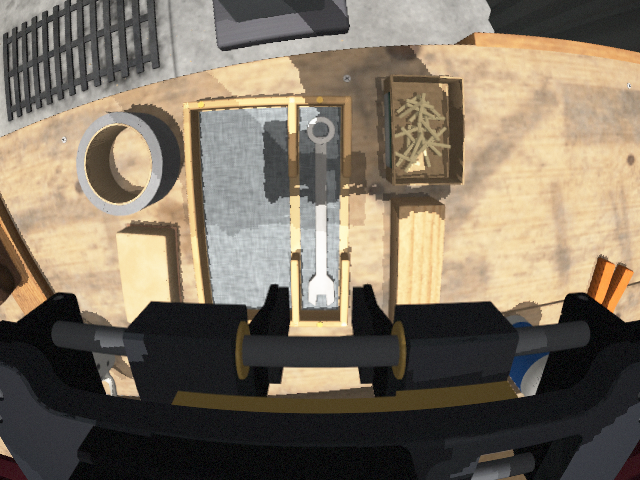

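Spanner lies flat in the narrow compartment, ring (321,128), jaw (321,290), released. Now to the push block.

Emit:
{"api": "jog_arm", "payload": {
  "motion": [
    {"delta_pos":[-3,-42,0],"angular":[0,0,7]},
    {"delta_pos":[-6,-83,0],"angular":[0,0,14]},
    {"delta_pos":[-10,-125,0],"angular":[0,0,21]},
    {"delta_pos":[-13,-166,0],"angular":[0,0,28]},
    {"delta_pos":[-17,-208,0],"angular":[0,0,35]},
    {"delta_pos":[-20,-249,0],"angular":[0,0,42]},
    {"delta_pos":[-23,-290,0],"angular":[0,0,49]},
    {"delta_pos":[-27,-332,0],"angular":[0,0,56]},
    {"delta_pos":[-30,-374,0],"angular":[0,0,63]},
    {"delta_pos":[-34,-415,0],"angular":[0,0,70]}
  ],
  "hand": -1
}}

```text
time_s: 11.47
eef_pos: [506.0, -357.5, 206.6]
orientation: [[-0.222, 0.975, -0.002], [0.975, 0.222, 0.001], [0.002, -0.002, -1.0]]
force: [1.4, 0.4, 1.0]
gripper_width: 85.2
gripper_force: 0.0
```

Emit:
{"api": "jog_arm", "payload": {
  "motion": [
    {"delta_pos":[0,0,0],"angular":[0,0,7]},
    {"delta_pos":[0,0,0],"angular":[0,0,14]},
    {"delta_pos":[0,0,0],"angular":[0,0,21]},
    {"delta_pos":[0,0,0],"angular":[0,0,28]},
    {"delta_pos":[0,0,0],"angular":[0,0,35]},
    {"delta_pos":[0,0,0],"angular":[0,0,42]},
    {"delta_pos":[0,0,0],"angular":[0,0,49]},
    {"delta_pos":[0,0,0],"angular":[0,0,56]},
    {"delta_pos":[0,0,0],"angular":[0,0,63]},
    {"delta_pos":[0,0,0],"angular":[0,0,70]}
  ]
}}

```text
time_s: 12.3
eef_pos: [506.6, -355.2, 206.4]
orientation: [[0.84, 0.542, -0.002], [0.542, -0.84, 0.002], [-0.001, -0.003, -1.0]]
force: [0.1, -0.6, -0.2]
gripper_width: 87.2
gripper_force: 0.0
```

```bash
python3 -c "
from h import *
plan([(490,-375,200)],[22])"
```

```text
pose [ 506.6 -355.2  206.4] yaw 32.82 tilt [-0.0023  0.002 ] t 12.3 w 87.18300862493086 F [ 0.1 -0.6 -0.2] q [ 1.16  0.45 -0.84  1.46  0.34  1.38 -0.69]
(490, -375, 200) -> [-24.7, 7.6, 6.4] [-0.16, 0.06, 10.82]
```

Emit:
{"api": "jog_arm", "payload": {
  "motion": [
    {"delta_pos":[-25,8,6],"angular":[-0.2,0,7]},
    {"delta_pos":[-25,8,6],"angular":[-0.2,0,10.8]},
    {"delta_pos":[-25,8,6],"angular":[-0.2,0,10.8]},
    {"delta_pos":[-25,8,6],"angular":[-0.2,0,10.8]},
    {"delta_pos":[-25,8,6],"angular":[-0.2,0,10.8]}
  ]
}}

```text
time_s: 12.72
eef_pos: [491.1, -374.9, 201.6]
orientation: [[0.923, 0.384, 0.001], [0.384, -0.923, -0.002], [0.0, 0.002, -1.0]]
force: [-0.1, -0.5, -0.0]
gripper_width: 86.9
gripper_force: 0.0
```

```bash
python3 -c "
from h import *
s=sensors.observe();im,d=cams.camera('wrist');cv2.imwrite('pics/w5.png',im[:,:,::-1]);import pickle;pickle.dump((s,im,d),open('pics/w5.pkl','wb'))"
```

```text
(no output)
```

View pics/w5.png

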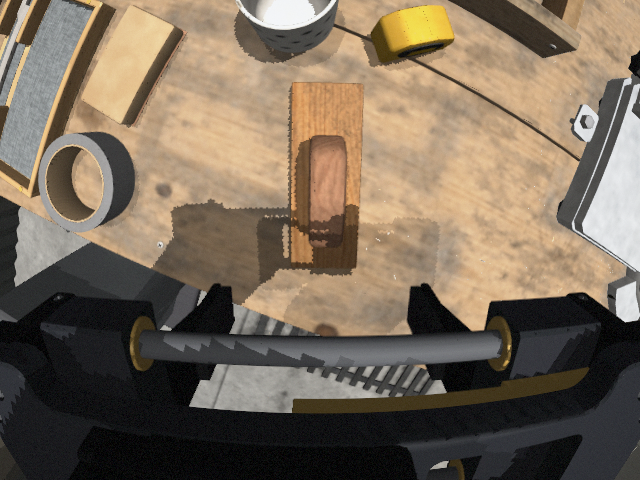

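Push block in view: base corners (291,83), (363,85), (290,267), (356,270); handle top from about (328,137) to (326,245).

```bash
python3 -c "
from h import *
import pickle
s,im,d=pickle.load(open('pics/w5.pkl','rb'))
q=wray([[291,83],[363,85],[356,270],[290,267]],18,s)[:,:2];c=q.mean(0);print('base',q.round(1).tolist(),c.round(1))
for i in range(4):
  e=q[(i+1)%4]-q[i];print(np.linalg.norm(e).round(1),np.degrees(np.arctan2(e[1],e[0])).round(1))
h=wray([[312,170],[347,170],[344,220],[310,220],[328,137],[326,247]],96,s)[:,:2]
ctr=np.array([(h[0]+h[1])/2,(h[2]+h[3])/2]);print('handle',h.round(1).tolist(),ctr.round(1).tolist(),'w',np.linalg.norm(h[0]-h[1]),np.linalg.norm(h[2]-h[3]),'L',np.linalg.norm(h[4]-h[5]),'mid',(h[4]+h[5])/2)
"
```

```text
base [[598.7, -301.0], [622.5, -362.2], [455.9, -428.2], [433.5, -366.1]] [ 527.7 -364.4]
65.6 -68.7
179.3 -158.4
66.0 109.8
177.5 21.5
handle [[539.0, -348.2], [548.7, -371.5], [513.8, -384.2], [504.1, -361.0], [565.4, -349.6], [489.3, -380.1]] [[543.9, -359.8], [508.9, -372.6]] w 25.183571024176864 25.181013171909893 L 81.94731682657199 mid [ 527.33922251 -364.84196722]
```

```bash
python3 -c "
from h import *
plan([(527.5,-364.5,120),(527.5,-364.5,45)],[21.4,21.4])"
```

```text
pose [ 491.2 -375.   201.9] yaw 22.55 tilt [ 0.0015 -0.0022] t 12.7667 w 87.0047055882346 F [0.5 0.5 0.6] q [ 1.18  0.44 -0.8   1.48  0.32  1.36 -0.82]
(527.5, -364.5, 120) -> [37.5, 4.0, 81.9] [0.15, -0.04, 1.15]
(527.5, -364.5, 45) -> [37.5, 3.8, 156.9] [0.15, -0.04, 1.15]
```

Emit:
{"api": "jog_arm", "payload": {
  "motion": [
    {"delta_pos":[20,4,30],"angular":[0.1,0,1.1]},
    {"delta_pos":[37,4,60],"angular":[0.1,0,1.1]},
    {"delta_pos":[37.5,4,80],"angular":[0.1,0,1.1]},
    {"delta_pos":[37.5,4,80],"angular":[0.1,0,1.1]},
    {"delta_pos":[37.5,4,80],"angular":[0.1,0,1.1]},
    {"delta_pos":[37.5,4,105],"angular":[0.1,0,1.1]},
    {"delta_pos":[37.5,4,130],"angular":[0.1,0,1.1]},
    {"delta_pos":[37.5,4,150],"angular":[0.1,0,1.1]},
    {"delta_pos":[37.5,4,157],"angular":[0.1,0,1.1]},
    {"delta_pos":[37.5,4,157],"angular":[0.1,0,1.1]}
  ]
}}

```text
time_s: 13.6
eef_pos: [526.6, -366.3, 45.3]
orientation: [[0.932, 0.362, 0.0], [0.362, -0.932, -0.001], [-0.0, 0.001, -1.0]]
force: [0.6, 0.0, 0.1]
gripper_width: 87.0
gripper_force: 0.0
```

```bash
python3 -c "
from h import *
plan([(527.5,-364.5,45)],[21.4])"
```

```text
pose [ 526.6 -366.3   45.3] yaw 21.23 tilt [ 0.0003 -0.0012] t 13.6 w 86.95731518993688 F [0.6 0.  0.1] q [ 1.07  0.63 -0.73  1.57  0.45  1.12 -0.96]
(527.5, -364.5, 45) -> [1.5, -1.4, 0.3] [0.07, 0.01, -0.17]
```

Emit:
{"api": "jog_arm", "payload": {
  "motion": [
    {"delta_pos":[1,-1,0],"angular":[0,0,0]},
    {"delta_pos":[1,-1,0],"angular":[0,0,0]},
    {"delta_pos":[1,-1,0],"angular":[0,0,0]},
    {"delta_pos":[1,-1,0],"angular":[0,0,0]},
    {"delta_pos":[1,-1,0],"angular":[0,0,0]},
    {"delta_pos":[1,-1,0],"angular":[0,0,0]},
    {"delta_pos":[1,-1,0],"angular":[0,0,0]},
    {"delta_pos":[1,-1,0],"angular":[0,0,0]},
    {"delta_pos":[1,-1,0],"angular":[0,0,0]},
    {"delta_pos":[1,-1,0],"angular":[0,0,0]}
  ],
  "hand": 1,
  "force": 45
}}

```text
time_s: 14.43
eef_pos: [527.7, -364.7, 45.3]
orientation: [[0.932, 0.362, 0.001], [0.362, -0.932, -0.002], [0.0, 0.002, -1.0]]
force: [2.4, -4.9, 2.6]
gripper_width: 28.8
gripper_force: 2.8
```

Emit:
{"api": "jog_arm", "payload": {
  "motion": [
    {"delta_pos":[0,0,0],"angular":[0,0,0]},
    {"delta_pos":[0,0,0],"angular":[0,0,0]},
    {"delta_pos":[0,0,-10],"angular":[0,0,0]},
    {"delta_pos":[0,0,-30],"angular":[0,0,0]},
    {"delta_pos":[0,0,-60],"angular":[0,0,0]},
    {"delta_pos":[0,0,-90],"angular":[0,0,0]},
    {"delta_pos":[0,0,-110],"angular":[0,0,0]},
    {"delta_pos":[0,0,-120],"angular":[0,0,0]},
    {"delta_pos":[0,0,-120],"angular":[0,0,0]},
    {"delta_pos":[0,0,-120],"angular":[0,0,0]}
  ]
}}

```text
time_s: 15.27
eef_pos: [527.1, -364.3, 164.6]
orientation: [[0.932, 0.362, 0.0], [0.362, -0.932, -0.001], [-0.0, 0.001, -1.0]]
force: [0.8, -1.4, -4.3]
gripper_width: 27.8
gripper_force: 45.0
```

```bash
python3 -c "
from h import *
plan([(515.1,-15.5,165),(515.1,-15.5,95)],[-6.9,-6.9])
s=sensors.observe();im,d=cams.camera('wrist');cv2.imwrite('pics/w6.png',im[:,:,::-1]);import pickle;pickle.dump((s,im,d),open('pics/w6.pkl','wb'))"
```

```text
pose [ 527.1 -364.3  164.6] yaw 21.25 tilt [ 0.0002 -0.0013] t 15.2667 w 27.754115474806174 F [ 0.8 -1.4 -4.3] q [ 1.1   0.52 -0.78  1.46  0.37  1.31 -0.91]
(515.1, -15.5, 165) -> [115.2, -329.5, -0.9] [0.08, -0.0, 28.15]
(515.1, -15.5, 95) -> [115.2, -329.6, 69.1] [0.08, -0.0, 28.15]
```

View pics/w6.png

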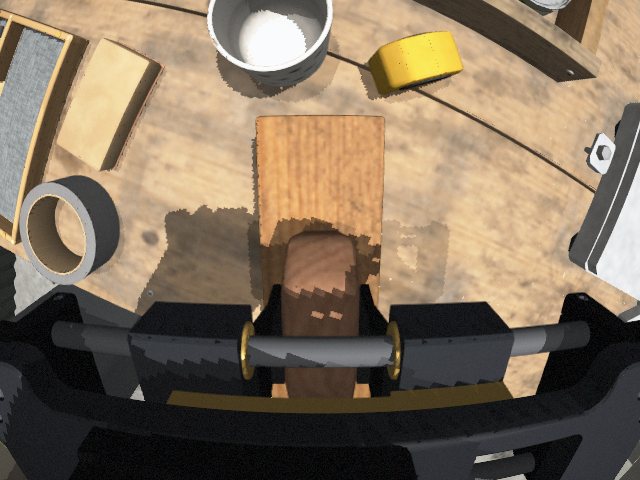

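Block held and lifted: base's far edge from (257,116) to (384,116), handle at (320,235–400). Working out its position and tilt in the tool frame.

```bash
cat >> h.py <<'E'
def tool(uv,d):
    c=cams.get_calibration('wrist');K=np.array(c['camera_matrix']);M=np.array(c['mount']);o=[]
    for u,v in uv:
        a=(u-K[0,2])/K[0,0];b=(v-K[1,2])/K[1,1];th=np.hypot(a,b)+1e-9
        r=np.array([np.sin(th)*a/th,-np.sin(th)*b/th,-np.cos(th)]);o.append(M[:3,:3]@(r*np.median(d[v-1:v+2,u-1:u+2])/-r[2])+M[:3,3])
    return np.array(o)
E
python3 -c "
from h import *
import pickle
s,im,d=pickle.load(open('pics/w6.pkl','rb'))
print(tool([(260,119),(320,119),(381,119),(262,180),(320,150),(320,200),(378,180),(375,250),(268,250)],d).round(1))
print(tool([(300,250),(340,250),(320,280)],d).round(1))"
```

```text
[[ 89.2 -31.   27.8]
 [ 88.7  -0.7  28.2]
 [ 89.3  30.1  27.6]
 [ 57.7 -30.6  28.1]
 [ 72.9  -0.7  27.7]
 [ 47.   -0.6  28.1]
 [ 57.7  29.3  28.2]
 [ 19.8  29.1  27.7]
 [ 19.7 -28.8  28. ]]
[[ 39.1  -8.  -30.6]
 [ 39.1   6.9 -30.3]
 [ 32.7  -0.5 -43.9]]
```

Emit:
{"api": "jog_arm", "payload": {
  "motion": [
    {"delta_pos":[6,-18,0],"angular":[0,0,2]},
    {"delta_pos":[17,-50,0],"angular":[0,0,5]},
    {"delta_pos":[30,-86,0],"angular":[0,0,9]},
    {"delta_pos":[43,-123,0],"angular":[0,0,13]},
    {"delta_pos":[56,-160,0],"angular":[0,0,17]},
    {"delta_pos":[69,-197,0],"angular":[0,0,21]},
    {"delta_pos":[82,-234,0],"angular":[0,0,25]},
    {"delta_pos":[95,-271,0],"angular":[0,0,28]},
    {"delta_pos":[107,-305,0],"angular":[0,0,28]},
    {"delta_pos":[115,-329,0],"angular":[0,0,28]}
  ]
}}

```text
time_s: 16.15
eef_pos: [514.0, -12.3, 163.4]
orientation: [[0.993, -0.115, -0.001], [-0.115, -0.993, -0.001], [-0.001, 0.001, -1.0]]
force: [0.1, -0.9, -3.9]
gripper_width: 27.5
gripper_force: 45.0
```

Emit:
{"api": "jog_arm", "payload": {
  "motion": [
    {"delta_pos":[0,0,0],"angular":[0,0,0]},
    {"delta_pos":[0,0,0],"angular":[0,0,0]},
    {"delta_pos":[0,0,0],"angular":[0,0,0]}
  ]
}}

```text
time_s: 16.4
eef_pos: [514.8, -17.0, 163.6]
orientation: [[0.993, -0.118, -0.001], [-0.118, -0.993, -0.002], [-0.001, 0.002, -1.0]]
force: [0.3, -1.3, -4.2]
gripper_width: 27.7
gripper_force: 45.0
```

```bash
python3 -c "
from h import *
plan([(515.1,-15.5,96)],[-6.9])
s=sensors.observe();im,d=cams.camera('wrist');cv2.imwrite('pics/w7.png',im[:,:,::-1]);import pickle;pickle.dump((s,im,d),open('pics/w7.pkl','wb'))"
```

```text
pose [514.8 -17.  163.6] yaw -6.78 tilt [-0.001  -0.0017] t 16.4 w 27.72332115851105 F [ 0.3 -1.3 -4.2] q [ 0.75  0.24 -0.91  1.79  0.21  1.21 -1.9 ]
(515.1, -15.5, 96) -> [0.1, -1.7, 67.6] [0.1, 0.04, 0.12]
```

View pics/w7.png

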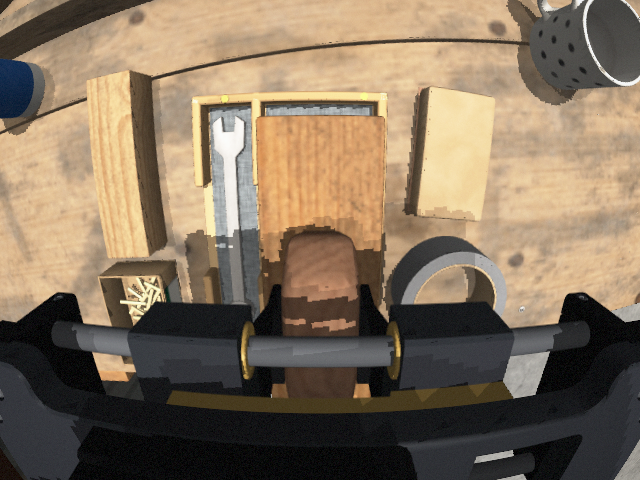

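Far rim corners at (194,97) and (387,94), middle wall at columns 252–260; spanner jaw at (228,118) in the narrow compartment; block aligned over the wide one.

```bash
python3 -c "
from h import *
import pickle
s,im,d=pickle.load(open('pics/w7.pkl','rb'))
a=np.radians(-6.9);R=np.array([[np.cos(a),np.sin(a)],[-np.sin(a),np.cos(a)]])
f=lambda uv,z,s:(R@(wray(uv,z,s)[:,:2]-[518.1,9.2]).T).T.round(1).tolist()
print('corners',f([[194,97],[387,94]],30,s))
print('jaw',f([[228,118],[213,130],[245,130],[224,180],[238,180]],15,s))
s,im,d=pickle.load(open('pics/w4.pkl','rb'))
print('ring/jaw',f([[320,115],[321,306],[315,200],[327,200]],14,s))
"
```

```text
corners [[113.4, 76.3], [112.9, -77.9]]
jaw [[94.8, 51.5], [85.3, 64.9], [84.0, 37.0], [41.9, 56.6], [41.6, 44.2]]
ring/jaw [[-99.5, 49.3], [96.4, 50.6], [-17.6, 44.5], [-17.6, 56.2]]
```

Emit:
{"api": "jog_arm", "payload": {
  "motion": [
    {"delta_pos":[0,-1,15],"angular":[0.1,0,0.1]},
    {"delta_pos":[0,-1,35],"angular":[0.1,0,0.1]},
    {"delta_pos":[0,-1,50],"angular":[0.1,0,0.1]},
    {"delta_pos":[0,-1,60],"angular":[0.1,0,0.1]},
    {"delta_pos":[0,-1,65],"angular":[0.1,0,0.1]},
    {"delta_pos":[0,-1,66],"angular":[0.1,0,0.1]},
    {"delta_pos":[0,-1,66],"angular":[0.1,0,0.1]},
    {"delta_pos":[0,-1,66],"angular":[0.1,0,0.1]},
    {"delta_pos":[0,-1,66],"angular":[0.1,0,0.1]},
    {"delta_pos":[0,-1,66],"angular":[0.1,0,0.1]}
  ]
}}

```text
time_s: 17.28
eef_pos: [516.1, -15.3, 99.4]
orientation: [[0.993, -0.119, 0.002], [-0.119, -0.993, -0.0], [0.002, -0.0, -1.0]]
force: [0.3, -1.1, -2.8]
gripper_width: 27.8
gripper_force: 45.0
```

Emit:
{"api": "jog_arm", "payload": {
  "motion": [
    {"delta_pos":[0,0,2],"angular":[0,0,0]},
    {"delta_pos":[0,0,2],"angular":[0,0,0]},
    {"delta_pos":[0,0,2],"angular":[0,0,0]},
    {"delta_pos":[0,0,2],"angular":[0,0,0]},
    {"delta_pos":[0,0,2],"angular":[0,0,0]},
    {"delta_pos":[0,0,2],"angular":[0,0,0]}
  ]
}}

```text
time_s: 17.78
eef_pos: [515.7, -15.2, 96.8]
orientation: [[0.993, -0.119, 0.001], [-0.119, -0.993, 0.0], [0.001, -0.0, -1.0]]
force: [0.8, 0.6, -4.0]
gripper_width: 27.6
gripper_force: 45.0
```

```bash
python3 -c "
from h import *
from plant import order
plan([(515.1,-15.5,96)],[-6.9])
im,d=cams.camera('wrist');t=tool([(260,119),(320,119),(381,119),(320,200)],d);print(t.round(1))
s=sensors.observe()
ok=abs(t[:,2]-28).max()<2.5 and s['gripper_force']>30 and abs(s['eef_pos'][2]-97)<5
print(ok, order.sign_off() if ok else '')"
```

```text
pose [515.7 -15.2  96.8] yaw -6.85 tilt [0.0013 0.0002] t 17.7833 w 27.590733506685233 F [ 0.8  0.6 -4. ] q [ 0.71  0.33 -0.88  1.86  0.28  1.08 -1.97]
(515.1, -15.5, 96) -> [-0.6, 0.3, 0.8] [-0.02, -0.07, 0.05]
[[ 88.9 -31.3  27.9]
 [ 88.4  -0.9  27.4]
 [ 89.   29.8  27.7]
 [ 46.7  -0.9  27.8]]
the job is handed in; nothing more can be done
True None
```

I handed the job in at 17.8 s: the spanner lies flat and released in the narrow compartment, and the push block is held level and centred over the wide one, its underside about 21 mm above the rim by my measurements; no verdict came back.

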